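Check a kiln probe: plug it in and hold the test key half-way

TASK

Take the orange-headed kiln probe out of its wooden rest and plug it fully into the brass-ringed well of the grey tester, upright with its head down on the housing, and let go of it. Only then press the tester's sprung black key down half-way with the fingertips, about 10 mm of its 20 mm travel, so that the white part of its stem is gone and the collar's rim cuts the green ring; never push it to its bottom stop. Hold it there for at least three seconds and finish the program while still holding it down, leaving the jar, cup, timer and clay animals where they are.

Things in the scene. Friction and masses are not known exactly. Their poses are not given: they have to be found in the camera images.
- probe_grip (a point): Kiln probe, 92 mm long, 35 to 70 g: a round orange plastic head 24 mm across and 46 mm tall on a steel pin 9 mm across and 46 mm long with a tapered tip. This point is on its axis 28 mm above the head's underside (18 mm below the head's top, 74 mm above the pin's tip), a good place to grip from above. z runs along the axis, up when the probe stands. At the start it stands upright in the wooden rest, its pin in the hole and its head's underside on the rest's top.
- probe_shoulder (a point): The same probe: point on its axis at the underside of the orange head, 46 mm above the pin's tip. z along the axis.
- probe_rest: Wooden block 70 x 70 x 55 mm, fixed to the table, with one 13 mm hole 50 mm deep in the middle of its top, in which the probe starts. Origin: centre of its underside.
- well_mouth (a point): The well for the probe in the tester's top: a hole 11 mm across, 50 mm deep, widened to about 17 mm at its mouth by a 3 mm chamfer, inside a thin flat brass ring 33 mm across (rising 1.5 mm, clear of the head). Point: centre of the mouth, level with the housing's top, 55 mm above the table. Fully in, the head's underside stands on the housing round the mouth, so probe_shoulder coincides with this point. z up.
- tester: Grey steel tester, fixed to the table, 120 (its x) x 210 (its y) x 55 mm (z). Origin: centre of its underside. The well is 60 mm to its +y (left, seen from the robot), the key 60 mm to its -y (right). Turned by up to 0.35 rad.
- key_top (a point): Centre of the top of the sprung key: a round black cap 38 mm across and 11 mm thick on a 20 mm stem, which slides straight down into a black collar 27 mm across that rises 8 mm above the housing. Unpressed this point is 42 mm above the housing's top, 97 mm above the table; it sinks with the key. Above the collar the stem shows white for 7 mm, then green for 6 mm, then red up to the cap: pressed 7 to 13 mm, the collar's rim lies in the green.
- hold_key (a joint): How far the key is pressed, m: 0 up, 0.020 at the bottom stop, 0.007 to 0.013 green. It springs back when let go: about 3 N to start it, 8 N at 10 mm, 13 N at the bottom (500 N/m).
- jar: Bystander: round glaze jar with a black screw lid, 51 mm across, 60 mm tall; origin at the centre of its underside. It stands on one side of the tester, the probe's rest on the other; they change places from start to start.
- cup: Bystander: small biscuit-coloured cup with a blue band, 67 mm across, 61 mm tall; origin at the centre of its underside.
- timer: Bystander: round kitchen timer, cream base and green dial, 63 mm across, 43 mm tall; origin at the centre of its underside.
- whale: Bystander: flat clay whale, dark blue and white, 53 x 86 x 8 mm, lying on the table near the robot; origin at the centre of its underside.
- elephant: Bystander: flat grey clay elephant, 74 x 56 x 7 mm, lying on the table near the robot; origin at the centre of its underside.
Mind the look-alikes: they are no part of the job. There is more than one size of the part that bears probe_grip; the job needs the largest.

How it is judged (in metres and radians):
On the way, in this order (a step that is already met when the one before it is completed fails the run):
1. the probe stands fully in the well, upright, let go (horizontal distance between probe_shoulder and well_mouth below 0.003 m and z of probe_shoulder in the frame of well_mouth below 0.003 m and angle between probe_shoulder's own z axis and vertical below 0.08 rad and contact force between the fingers and probe below 0.1 N), for 0.2 s.
2. the fingertips hold the key in its green band (7 to 13 mm) for 2.5 s without a break, the probe in the well (value of joint hold_key between 0.007 and 0.013 m and contact force between the fingers and hold_key above 3 N and horizontal distance between probe_shoulder and well_mouth below 0.003 m and z of probe_shoulder in the frame of well_mouth below 0.003 m and angle between probe_shoulder's own z axis and vertical below 0.08 rad), for 2.5 s.
At the end, for the whole second after the job is handed in: The program has finished with the fingertips still pressing the key (more than 3 N) at 7 to 13 mm of travel, and the probe stands in the well: head's underside within 3 mm of the housing's top, axis within 3 mm of the well's centre, tilt under 0.08 rad (all of step 2); the arm keeps its last pose, push and grip.
It fails at once if the key is pushed to its bottom stop (past 18.5 mm) (value of joint hold_key above 0.0185 m).
It fails at once if the key is pressed (past 4 mm) while the probe is not in the well (value of joint hold_key above 0.004 m and not (horizontal distance between probe_shoulder and well_mouth below 0.003 m and z of probe_shoulder in the frame of well_mouth below 0.006 m)).
It fails at once if the jar, cup, timer or a clay animal is moved by more than 30 mm (distance of any of jar, cup, timer, whale, elephant from where it was at the start of the episode above 0.03 m).
It also fails if it takes over 61 s, if anything falls off the work surface, if the arm or the gripper's body presses on something with over 40 N, if the wrist force passes 120 N, or if a joint passes its speed limit or range.

ROBOT

A 6-joint arm with a two-finger parallel gripper is mounted at the origin on a cart in front of the work surface, level with it; the furniture and walls round the work are solid. World frame = base frame: x ahead of the robot, y to its left, z up, the work surface at z = 0. Lengths are in m, angles in degrees, forces in N, time in s.
With the tool pointing down it reaches from about 0.4 to 0.825 m from the base axis. Payload 7 kg.
Tool frame: the origin (TCP) lies at the very end of the fingers, on their centre line; the grasp point (between the pads) lies 19 mm behind it; x points along the fingers, z is the direction in which the jaws open and shut, and the axes are right-handed (so a half turn about x gives the same grasp; the last joint's range is limited). The gripper opens to 88 mm and grips with 3 to 60 N. Pads are 19 mm wide; open, the fingers measure 130 mm over their backs; the gripper's body (78 mm by 193 mm) begins 47 mm behind the grasp point.
Start: joints at [84.746, 20.546, 0.682, 0, -70.136, -16.507], TCP at [0.25, 0.627, 0.227] pointing down, gripper open.
Joint ranges: [-176.03, 176.03], [-82.01, 121.73], [-58.28, 71.71], [-173.87, 95.51], [-174.79, -0.11], [-173.66, 173.66]. Speed limits (degrees/s): [136.94, 136.94, 172.46, 180, 180, 180].

INTERFACE

Orientations are given as [roll, pitch, yaw] about the fixed x, y, z axes, in that order (R = Rz(yaw) Ry(pitch) Rx(roll)).
In Python, from plant import * gives the robot as it stands.
- The arm moves only by the tool arm_command, never from a script. Its argument "commands" is one flat list of numbers, 5 for each row, row after row: the shift along the tool's x, y, z in mm, then the turn about the tool's x in degrees, then the opening in per cent of the stroke, from 0 (shut) to 100 (fully open). A call has 1 to 5 rows; each row shifts and turns the pose as measured when the row begins, along the tool's axes as they then stand; what a row does not reach is not made up. A row lasts 1/8 s, in which the tool goes at most 62.5 mm and 10.7 degrees, less where a joint would pass 70% of its speed; a pose out of reach is approached as far as the arm can. A call is refused whole if a number of a shift passes 62.5 or a number of a turn 10.7, either way. A call with a gripper value outside its range is refused whole. The fingers move at their own pace and stop on an object; the grip force is fixed at half the most. Time passes only in rows, so rows that do not move let the fingers close. It gives the time, the measured TCP pose, the force and the opening at its end, in the units of the state.
- get_obs(): the state, without advancing time (a new reading comes with each control period).
- snapshot(name): name is "side" or "top"; returns a dict with "frame" (384x512x3 uint8, blue, green, red), "fov_y" (degrees; the focal length in pixels is half the picture's height over the tangent of half this angle, whatever the lens; pixels are square), "cx", "cy" (the principal point, pixels), "world_to_cam" (4x4, takes a point from world to camera coordinates). Camera axes: x right, y up, looking along -z (the intrinsics and any distortion apply to the point x, -y, -z); pixel columns grow to the right and rows downward; lengths in m; the calibration is good to about 2 mm. A picture is of the moment at which its call begins. There is no depth.
- close_job(): hands the job in, once; it reports no verdict.
The state is a dict: "clock": time; "joint_pos": joint angles; "qvel": joint speeds; "tau": joint torques, N m; "tool_pos": TCP position; "orientation": TCP orientation; "force": force on the tool from outside, world axes, zero at the start; "moment": the same for the moment, N m; "opening": finger opening in m.
Only numpy, scipy, OpenCV 4.12 (cv2) and the standard library are available. Lean on these libraries where they do the work, as an engineer would, in place of code of your own. Each camera call takes 0.05 s, during which the arm holds its last target. There are 200 camera calls.

## Working session

There is one attempt and no reset: what is moved stays moved. The work goes in short steps, Python scripts to look and compute and a tool call to move; the robot and the scene stay as the last step left them, time stands still between calls to the robot, and variables do not carry over. Pictures are saved under pics/ and viewed, about 8 in all and at most 12, crops included, and the job is handed in when it is done.

Besides the shell and the picture viewer there is one more tool, called after ">>>" as name(argument=value, ...), one argument or row to a line, values as JSON. arm_command: Moves the arm, as the interface text tells. Its arguments: {"type":"object","properties":{"commands":{"type":"array"}},"required":["commands"]}

```bash
mkdir -p pics
python3 - <<'E'
from plant import *
import cv2,numpy as np,pickle
d={}
for n in("top","side"):
    s=snapshot(n);d[n]=s;cv2.imwrite(f"pics/{n}0.png",s["frame"]);print(n,[k for k in s],s["fov_y"],s["cx"],s["cy"],np.round(s["world_to_cam"],3).tolist())
pickle.dump(d,open("s0.pkl","wb"))
print(get_obs())
E
```

```text
top ['frame', 'fov_y', 'cx', 'cy', 'world_to_cam'] 47.28063835850787 258.3311967809432 188.1011144070401 [[-0.004, -1.0, -0.014, -0.009], [0.983, -0.006, 0.183, -0.527], [-0.183, -0.014, 0.983, -1.34], [0.0, 0.0, 0.0, 1.0]]
side ['frame', 'fov_y', 'cx', 'cy', 'world_to_cam'] 47.94942042192016 258.12352708040754 191.70324749333616 [[0.897, -0.442, 0.008, -0.479], [0.161, 0.344, 0.925, -0.151], [-0.412, -0.828, 0.38, -1.067], [0.0, 0.0, 0.0, 1.0]]
{'clock': 0.1, 'joint_pos': array([ 8.47460977e+01,  2.05885380e+01,  6.39459866e-01, -1.78043308e-02,
       -7.01372395e+01, -1.65077149e+01]), 'qvel': array([-0.09255182, -0.05394699,  0.02128037, -0.04012646,  0.0044267 ,
       -0.06110283]), 'tau': array([-1.97691967e-03, -5.84167707e+01,  2.93752849e+01,  7.01564357e+00,
        1.01602566e-02, -4.55599275e-05]), 'tool_pos': array([0.25010648, 0.62647758, 0.22570587]), 'orientation': array([   5.53497574,   89.91207397, -106.23270344]), 'force': array([-0.42529108,  0.04555005,  0.25337351]), 'moment': array([-0.00165984,  0.00489167,  0.02348997]), 'opening': 0.08802469182931791}
```

View pics/top0.png

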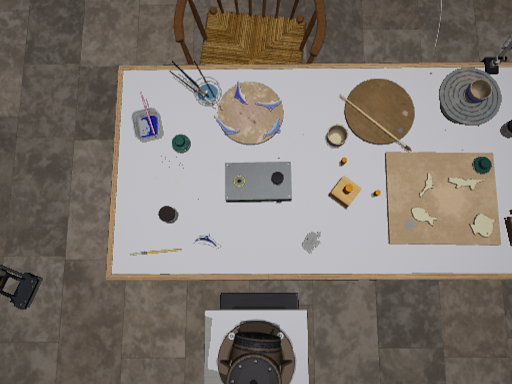

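View pics/side0.png

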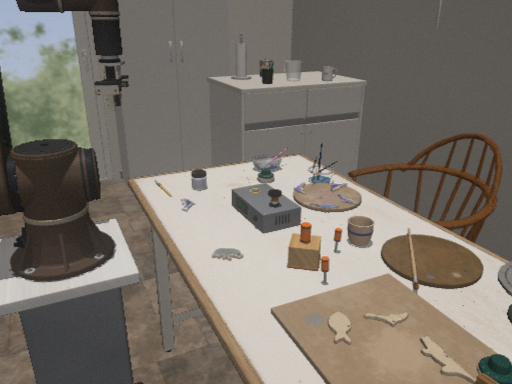

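The top view shows the tester centred near (258,181), with the brass well at (239,181) and the key at (306,178). The rest and large probe are at (347,188), with smaller look-alikes at (343,160) and (377,193). The side view shows the probe at (306,233), key at (275,197) and well at (255,190). I'll enlarge both.

```bash
python3 - <<'E'
import cv2,numpy as np,pickle
d=pickle.load(open("s0.pkl","rb"))
t=d["top"]["frame"];s=d["side"]["frame"]
a=cv2.resize(t[150:220,215:375],None,fx=5,fy=5,interpolation=cv2.INTER_CUBIC)
b=cv2.resize(s[180:280,225:345],None,fx=5,fy=5,interpolation=cv2.INTER_CUBIC)
for im,(x0,y0) in((a,(215,150)),(b,(225,180))):
    for i in range(0,im.shape[1],50):cv2.putText(im,str(x0+i//5),(i,8),0,.3,(0,0,255));cv2.line(im,(i,10),(i,14),(0,0,255))
    for j in range(0,im.shape[0],50):cv2.putText(im,str(y0+j//5),(0,j+4),0,.3,(0,0,255))
cv2.imwrite("pics/a.png",a);cv2.imwrite("pics/b.png",b)
E
cat > h.py <<'E'
import numpy as np
def ray(s,u,v):
    f=192/np.tan(np.radians(s["fov_y"]/2));W=np.array(s["world_to_cam"]);R=W[:3,:3];c=-R.T@W[:3,3]
    return c,R.T@np.array([(u-s["cx"])/f,-(v-s["cy"])/f,-1])
def atz(s,u,v,z):
    c,r=ray(s,u,v);return c+r*(z-c[2])/r[2]
def proj(s,p):
    f=192/np.tan(np.radians(s["fov_y"]/2));W=np.array(s["world_to_cam"]);q=W[:3,:3]@np.array(p)+W[:3,3]
    return np.array([s["cx"]-f*q[0]/q[2],s["cy"]+f*q[1]/q[2]])
E
```

```text
(no output)
```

View pics/a.png

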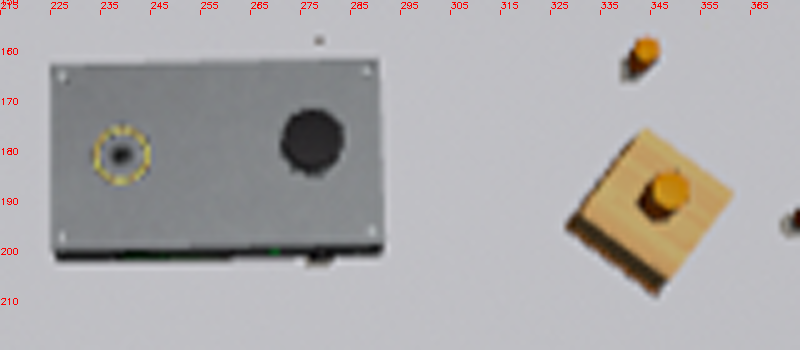

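View pics/b.png

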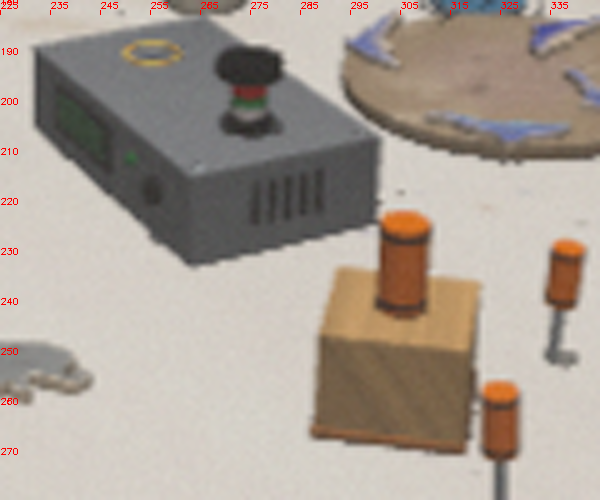

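The crops show, in original pixels, top view: ring centre (239,180.7), key cap centre (277.2,177.8), probe head top (348.8,187.2). Side view: ring centre (255.0,190.2), cap top (274.4,192), head top (305.8,224).

Run:
```python
import pickle,numpy as np
from h import *
d=pickle.load(open("s0.pkl","rb"));T,S=d["top"],d["side"]
o=lambda x0,y0,x,y:(x0+(x+.5)/5-.5,y0+(y+.5)/5-.5)
def tri(p,q):
    c,r=ray(T,*p);e,k=ray(S,*q);r/=np.linalg.norm(r);k/=np.linalg.norm(k)
    A=sum(np.eye(3)-np.outer(x,x) for x in(r,k));b=sum((np.eye(3)-np.outer(x,x))@y for x,y in((r,c),(k,e)));return np.linalg.solve(A,b)
for n,a,b,z in(("well",(122,155),(152,53),.0565),("key",(313,141),(249,62),.097),("head",(671,188),(406,222),.101)):
    p,q=o(215,150,*a),o(225,180,*b)
    print(n,atz(T,*p,z).round(4),atz(S,*q,z).round(4),tri(p,q).round(4))
C=np.array([atz(T,*o(215,150,*c),.055) for c in((50,66),(377,60),(383,243),(55,248))]);print(C.round(4),C.mean(0).round(4))
R=np.array([atz(T,*o(215,150,*c),.055) for c in((645,128),(734,192),(663,275),(578,212))]);print(R.round(4),R.mean(0).round(4))
for n,(u,v) in(("cup",(337,135)),("jar",(168,214)),("timer",(181,143))):print(n,atz(T,u,v,.05).round(3))
```

```text
well [0.5504 0.0496 0.0565] [0.5456 0.0447 0.0565] [0.5497 0.0502 0.054 ]
key [ 0.5501 -0.07    0.097 ] [ 0.5446 -0.0794  0.097 ] [ 0.5505 -0.0699  0.0925]
head [ 0.5186 -0.2869  0.101 ] [ 0.5134 -0.2906  0.101 ] [ 0.5177 -0.2866  0.0986]
[[ 0.6089  0.0959  0.055 ]
 [ 0.6113 -0.1126  0.055 ]
 [ 0.4933 -0.1143  0.055 ]
 [ 0.4913  0.0915  0.055 ]] [ 0.5512 -0.0099  0.055 ]
[[ 0.5659 -0.2811  0.055 ]
 [ 0.5244 -0.3352  0.055 ]
 [ 0.472  -0.2886  0.055 ]
 [ 0.5122 -0.237   0.055 ]] [ 0.5186 -0.2855  0.055 ]
cup [ 0.7   -0.266  0.05 ]
jar [0.446 0.273 0.05 ]
timer [0.677 0.238 0.05 ]
```

>>> arm_command(
  commands=[0,30,50,-10.7,100,0,20,55,-10.7,100,0,20,58,0,100,0,20,58,0,100,0,20,58,0,100],
)

```text
clock: 0.72
tool_pos: [0.3283, 0.3325, 0.2225]
orientation: [-12.1, 89.6, -101.7]
force: [1.2, 0.1, 1.0]
opening: 0.0877
```

>>> arm_command(
  commands=[0,20,58,0,100,0,20,58,0,100,0,20,58,0,100,0,20,58,0,100,0,20,58,0,100],
)

```text
clock: 1.35
tool_pos: [0.4297, 0.0371, 0.2249]
orientation: [3.3, 89.7, -86.1]
force: [1.8, -0.1, 0.7]
opening: 0.0879
```

>>> arm_command(
  commands=[0,20,58,0,100,0,20,58,0,100,0,20,58,0,100,0,20,58,0,100,0,10,40,0,100],
)

```text
clock: 1.98
tool_pos: [0.5224, -0.2418, 0.226]
orientation: [11.1, 89.7, -78.4]
force: [0.2, 0.1, -0.5]
opening: 0.088
```

>>> arm_command(
  commands=[0,-4,44,0,100,40,0,0,0,100,50,0,0,0,100,0,0,0,0,100,0,0,0,0,100],
)

```text
clock: 2.6
tool_pos: [0.5188, -0.2922, 0.1339]
orientation: [-7.5, 89.7, -97.4]
force: [-0.3, 0.2, 0.7]
opening: 0.0875
```

```bash
cat >> h.py <<'E'
def crop(s,x0,y0,w,h,k,name,pts=()):
    import cv2
    im=cv2.resize(s["frame"][y0:y0+h,x0:x0+w],None,fx=k,fy=k,interpolation=cv2.INTER_CUBIC)
    for p in pts:
        u,v=proj(s,p);cv2.drawMarker(im,(int((u+.5-x0)*k),int((v+.5-y0)*k)),(255,0,255),0,12,1)
    cv2.imwrite(name,im);return im
E
python3 - <<'E'
from plant import *
from h import *
import cv2
o=get_obs();t=o["tool_pos"];print(t,o["orientation"],o["force"])
T=snapshot("top");S=snapshot("side")
a=crop(T,300,140,80,90,5,"pics/x.png",[t,(.518,-.287,.101)]);b=crop(S,255,150,80,90,5,"pics/y.png",[t,(.518,-.287,.101)])
cv2.imwrite("pics/c1.png",np.hstack([a,b]))
E
```

```text
[ 0.51876961 -0.29219829  0.13392498] [ -7.54826328  89.69879941 -97.36078774] [-0.30335298  0.19060595  0.71810557]
```

View pics/c1.png

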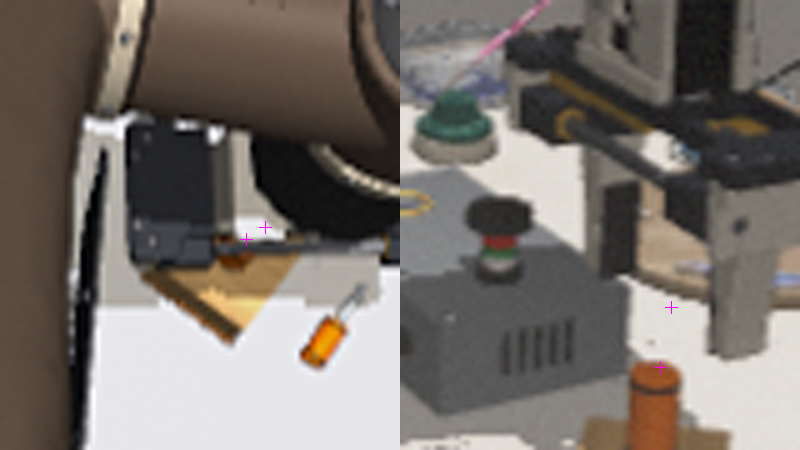

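The side view shows the open fingers above the probe, with the near fingertip at (738,352) and the head top at (656,370) in the crop. My head marker is about 1 px off. I'll overlay the expected fingertip outlines to calibrate the camera against the arm.

Run:
```python
from plant import *
from h import *
import cv2
t=get_obs()["tool_pos"];S=snapshot("side")
x0,y0,k=280,185,10
im=crop(S,x0,y0,60,58,k,"pics/y.png")
def poly(P,c):cv2.polylines(im,[np.array([(proj(S,p)+.5-[x0,y0])*k for p in P]).astype(int)],True,c,1)
for a,b in((-.065,-.044),(.044,.065)):
    poly([t+[dx,y,0] for dx,y in((-.0095,a),(.0095,a),(.0095,b),(-.0095,b))],(255,0,255))
poly([(.518+.012*np.cos(q),-.287+.012*np.sin(q),.101) for q in np.linspace(0,6.28,30)],(255,0,0))
cv2.imwrite("pics/c2.png",im)
```

```text
(no output)
```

View pics/c2.png

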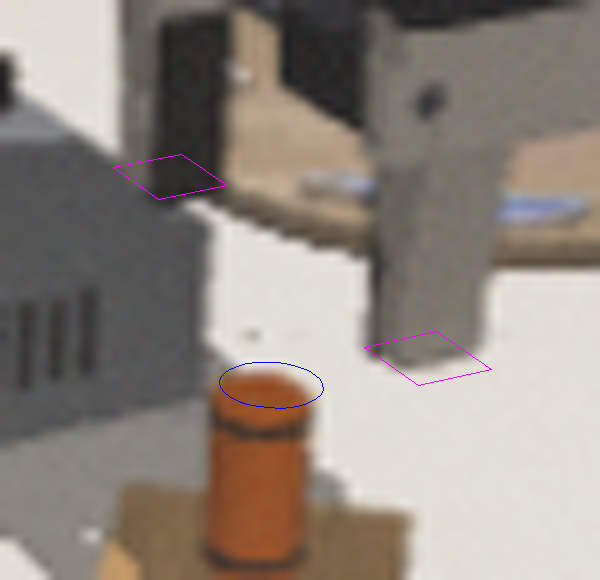

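The overlaid fingertips match the image to about 0.5 px, so the camera and arm agree. The head sits about 0.8 px left of my estimate, so I'll use (0.5165,-0.287). Next I descend and grip.

>>> arm_command(
  commands=[0,-2,-5,0,100,0,0,0,0,100,25,0,0,0,100,25,0,0,0,100,0,0,0,0,100],
)

```text
clock: 3.38
tool_pos: [0.5196, -0.2866, 0.088]
orientation: [51.0, 89.4, -38.7]
force: [0.1, 0.4, 0.3]
opening: 0.0874
```

>>> arm_command(
  commands=[12,-3,0,0,100,12,0,0,0,100,0,-1,0,0,100,0,0,0,0,100],
)

```text
clock: 3.88
tool_pos: [0.517, -0.2871, 0.0649]
orientation: [55.3, 89.2, -34.4]
force: [0.0, 0.0, -0.1]
opening: 0.0879
```

>>> arm_command(
  commands=[0,0,0,0,20,0,0,0,0,15,0,0,0,0,10,0,0,0,0,10,0,0,0,0,10],
)

```text
clock: 4.5
tool_pos: [0.5177, -0.2874, 0.066]
orientation: [57.6, 89.1, -32.1]
force: [-0.5, 0.2, 0.4]
opening: 0.0432
```

>>> arm_command(
  commands=[0,0,0,0,10,0,0,0,0,10,-20,0,0,0,10,-30,0,0,0,10,-30,0,0,0,10],
)

```text
clock: 5.12
tool_pos: [0.5147, -0.286, 0.1447]
orientation: [47.5, 89.4, -42.1]
force: [1.0, -0.2, -0.7]
opening: 0.0234
```

>>> arm_command(
  commands=[-50,0,0,0,10,0,6,-55,0,10,0,6,-55,0,10,0,6,-55,0,10,0,6,-55,0,10],
)

```text
clock: 5.75
tool_pos: [0.5387, -0.0633, 0.1977]
orientation: [61.3, 89.2, -28.9]
force: [0.8, 0.0, -1.4]
opening: 0.0235
```

>>> arm_command(
  commands=[0,6,-55,0,10,0,6,-40,0,10,0,0,0,0,10,0,0,0,0,10],
)

```text
clock: 6.25
tool_pos: [0.5504, 0.0384, 0.1971]
orientation: [62.6, 89.2, -27.3]
force: [-0.7, -0.3, -0.2]
opening: 0.0233
```

>>> arm_command(
  commands=[0,0,-11,0,10,30,0,0,0,10,32,0,0,0,10,0,0,0,0,10,0,0,0,0,10],
)

```text
clock: 6.88
tool_pos: [0.5521, 0.0474, 0.1357]
orientation: [69.2, 89.1, -20.9]
force: [0.5, -0.7, -0.7]
opening: 0.0233
```

Run:
```python
from plant import *
from h import *
import cv2
o=get_obs();t=o["tool_pos"];print(t,o["orientation"],o["force"])
S=snapshot("side");T=snapshot("top")
w=(.5505,.050,.055)
b=crop(S,220,140,60,75,8,"pics/y.png",[t-[0,0,.055],w])
a=crop(T,215,155,35,75,8,"pics/x.png",[t-[0,0,.055],w])
cv2.imwrite("pics/c3.png",np.hstack([b,a]))
```

```text
[0.55214925 0.0474102  0.13566551] [ 69.17717583  89.07671387 -20.93383865] [ 0.46176232 -0.71042304 -0.68032631]
```

View pics/c3.png

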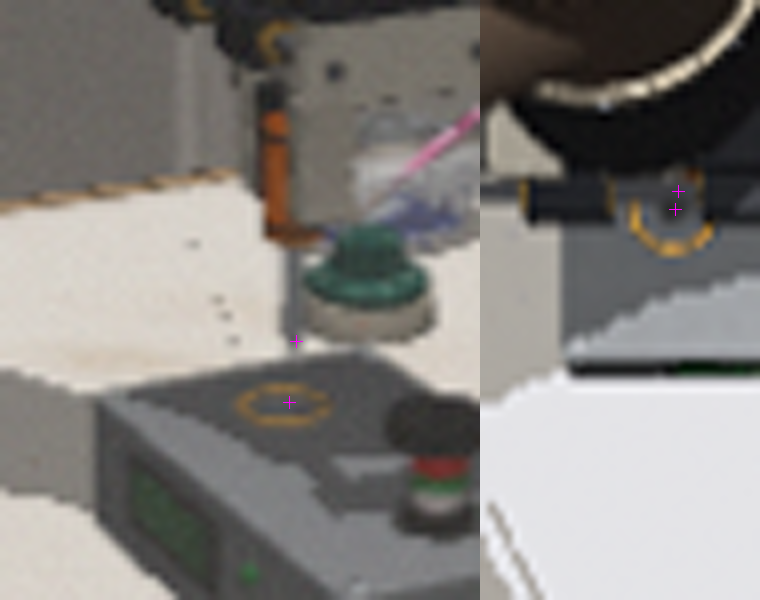

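Side view: the pin tip is at (292,351) and the ring centre at (283.5,405) in the crop. Top view: the ring centre is at (672,211). The needed correction is about -2.5 mm in x and +3.5 mm in y. Chamfer tolerance is about 4 mm.

>>> arm_command(
  commands=[0,-2.5,-3.5,0,10,0,0,0,0,10,8,0,0,0,10,8,0,0,0,10,0,0,0,0,10],
)

```text
clock: 7.6
tool_pos: [0.5504, 0.0517, 0.1204]
orientation: [77.9, 88.9, -12.2]
force: [0.0, -0.4, -0.6]
opening: 0.0235
```

>>> arm_command(
  commands=[8,-1,1,0,10,8,0,0,0,10,0,0,0,0,10],
)

```text
clock: 7.98
tool_pos: [0.5495, 0.0504, 0.1028]
orientation: [76.2, 89.0, -13.9]
force: [-0.1, -0.1, -1.2]
opening: 0.0236
```

>>> arm_command(
  commands=[10,0,0,0,10,10,0,0,0,10,0,0,0,0,10],
)

```text
clock: 8.35
tool_pos: [0.5499, 0.0503, 0.0813]
orientation: [75.8, 89.0, -14.3]
force: [-0.2, -0.2, -0.8]
opening: 0.0234
```

>>> arm_command(
  commands=[8,0,0,0,10,4,0,0,0,10,0,0,0,0,10],
)

```text
clock: 8.72
tool_pos: [0.5503, 0.0503, 0.0685]
orientation: [75.8, 89.0, -14.3]
force: [-0.4, -0.3, -0.5]
opening: 0.0235
```

>>> arm_command(
  commands=[2,0,0,0,10,2,0,0,0,10,1,0,0,0,10,0,0,0,0,10],
)

```text
clock: 9.22
tool_pos: [0.5507, 0.0504, 0.0663]
orientation: [77.4, 88.9, -12.6]
force: [-0.0, 0.3, -0.3]
opening: 0.0234
```

>>> arm_command(
  commands=[4,-1,0,0,10,0,0,0,0,10],
)

```text
clock: 9.48
tool_pos: [0.5518, 0.0508, 0.066]
orientation: [80.7, 88.6, -9.2]
force: [-1.7, 0.4, -1.9]
opening: 0.0232
```

>>> arm_command(
  commands=[0,0,0,0,60,0,0,0,0,60,0,0,0,0,60,0,0,0,0,60,0,0,0,0,60],
)

```text
clock: 10.1
tool_pos: [0.5519, 0.0507, 0.0652]
orientation: [80.1, 88.6, -9.8]
force: [0.6, 0.3, 0.2]
opening: 0.0521
```

>>> arm_command(
  commands=[-20,0,0,0,60,-50,0,0,0,60,-30,0,0,0,60,0,0,50,0,40,0,0,0,0,0],
)

```text
clock: 10.72
tool_pos: [0.5495, 0.0002, 0.1682]
orientation: [76.8, 88.7, -13.0]
force: [-1.0, 1.1, -0.2]
opening: 0.0379
```

Run:
```python
from plant import *
from h import *
import cv2
o=get_obs();t=o["tool_pos"];print(t,o["orientation"],o["force"],o["opening"])
S=snapshot("side")
w=np.array([.5503,.0505,.055])
b=crop(S,220,160,75,70,8,"pics/c4.png",[w,w+[0,0,.046],t])
```

```text
[5.49537087e-01 1.81751375e-04 1.68226793e-01] [ 76.81922268  88.65217769 -13.03633074] [-0.98862088  1.1223604  -0.23134941] 0.037871905125599487
```

View pics/c4.png

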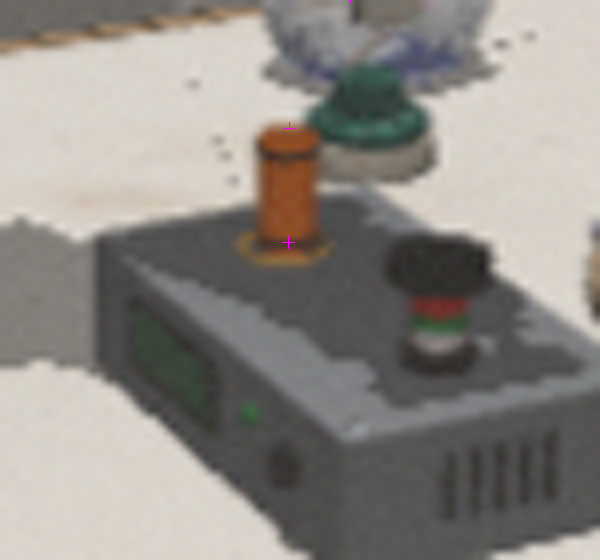

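The probe stands upright in the ring, with its head at (288,135–248) and its underside on the housing. The key is untouched at (437,260). Next I move over the key with the fingers shut.

>>> arm_command(
  commands=[0,1,55,0,0,0,0,15,0,0,30,0,0,0,0,0,0,0,0,0,0,0,0,0,0],
)

```text
clock: 11.4
tool_pos: [0.5536, -0.0681, 0.1389]
orientation: [78.0, 88.5, -11.7]
force: [1.3, -0.8, 0.5]
opening: 0.0004
```

>>> arm_command(
  commands=[15,-3,2,0,0,15,0,0,0,0,0,0,0,0,0],
)

```text
clock: 11.78
tool_pos: [0.5519, -0.0694, 0.108]
orientation: [79.5, 88.4, -10.1]
force: [-0.6, 0.5, 0.5]
opening: 0.0002
```

>>> arm_command(
  commands=[8,-1,0,0,0,0,0,0,0,0,0,0,0,0,0],
)

```text
clock: 12.15
tool_pos: [0.5514, -0.0694, 0.0996]
orientation: [79.2, 88.4, -10.4]
force: [-0.4, 0.2, -0.9]
opening: 0.0004
```

>>> arm_command(
  commands=[6,0,0,0,0,0,0,0,0,0,0,0,0,0,0],
)

```text
clock: 12.52
tool_pos: [0.552, -0.0694, 0.0945]
orientation: [79.7, 88.4, -9.8]
force: [-1.3, 0.7, 4.1]
opening: 0.0006
```

>>> arm_command(
  commands=[5,0,0,0,0,0,0,0,0,0],
)

```text
clock: 12.78
tool_pos: [0.5521, -0.0694, 0.0901]
orientation: [79.8, 88.3, -9.7]
force: [-1.5, 0.6, 6.0]
opening: 0.0003
```

>>> arm_command(
  commands=[4,0,0,0,0,0,0,0,0,0],
)

```text
clock: 13.02
tool_pos: [0.5521, -0.0694, 0.0871]
orientation: [79.7, 88.3, -9.8]
force: [-2.5, 1.1, 7.4]
opening: 0.0003
```

>>> arm_command(
  commands=[0.5,0,0,0,0,0,0,0,0,0,0,0,0,0,0,0,0,0,0,0,0,0,0,0,0],
)

```text
clock: 13.65
tool_pos: [0.5521, -0.0694, 0.0893]
orientation: [79.8, 88.2, -9.7]
force: [-3.0, 1.9, 6.7]
opening: 0.0005
```

Run:
```python
from plant import *
from h import *
o=get_obs();print(o["tool_pos"],o["force"],o["clock"])
crop(snapshot("side"),235,165,60,60,10,"pics/c5.png")
```

```text
[ 0.55206303 -0.06936866  0.08927115] [-3.03974126  1.93863295  6.6554541 ] 13.65
```

View pics/c5.png

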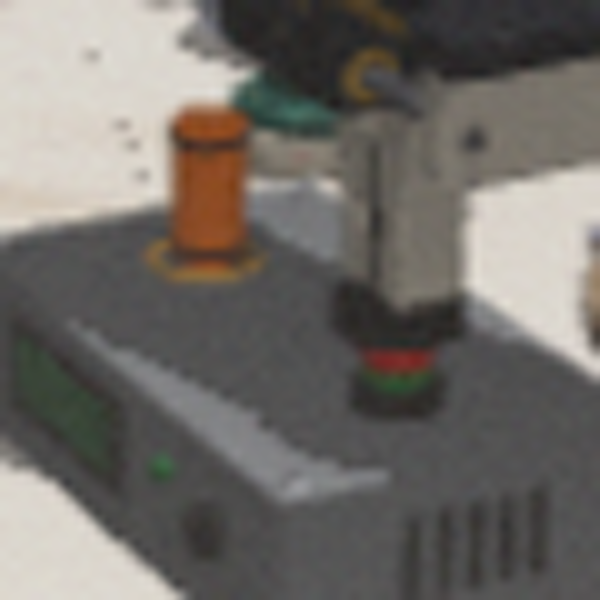

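White is gone and the collar cuts the green (400,380). The probe is still seated at (208,190–260). The key creeps up about 0.5 mm per zero row, so I'll feed a small downward shift each row.

>>> arm_command(
  commands=[2.5,0,0,0,0,0.6,0,0,0,0,0.6,0,0,0,0,0.6,0,0,0,0,0.6,0,0,0,0],
)

```text
clock: 14.32
tool_pos: [0.5521, -0.0694, 0.0873]
orientation: [79.9, 88.2, -9.5]
force: [-3.7, 1.2, 7.0]
opening: 0.0006
```

>>> arm_command(
  commands=[0.9,0,0,0,0,0.7,0,0,0,0,0.7,0,0,0,0,0.7,0,0,0,0,0.7,0,0,0,0],
)

```text
clock: 14.95
tool_pos: [0.5521, -0.0694, 0.0867]
orientation: [80.0, 88.1, -9.3]
force: [-2.9, 1.9, 7.8]
opening: 0.0003
```

>>> arm_command(
  commands=[0.7,0,0,0,0,0.7,0,0,0,0,0.7,0,0,0,0,0.7,0,0,0,0,0.7,0,0,0,0],
)

```text
clock: 15.58
tool_pos: [0.5521, -0.0694, 0.0864]
orientation: [80.1, 88.0, -9.3]
force: [-3.0, 1.0, 8.5]
opening: 0.0003
```

>>> arm_command(
  commands=[0.6,0,0,0,0,0.6,0,0,0,0,0.6,0,0,0,0,0.6,0,0,0,0,0.6,0,0,0,0],
)

```text
clock: 16.2
tool_pos: [0.5521, -0.0694, 0.0865]
orientation: [80.2, 87.9, -9.1]
force: [-3.3, 1.0, 7.5]
opening: 0.0005
```

>>> arm_command(
  commands=[0.6,0,0,0,0,0.6,0,0,0,0,0.6,0,0,0,0,0.6,0,0,0,0,0.6,0,0,0,0],
)

```text
clock: 16.82
tool_pos: [0.5521, -0.0693, 0.0865]
orientation: [80.3, 87.8, -9.0]
force: [-3.3, 1.2, 8.7]
opening: 0.0003
```

>>> arm_command(
  commands=[0.6,0,0,0,0,0.6,0,0,0,0,0.6,0,0,0,0,0.6,0,0,0,0,0.6,0,0,0,0],
)

```text
clock: 17.45
tool_pos: [0.5521, -0.0694, 0.0865]
orientation: [80.3, 87.8, -8.9]
force: [-3.6, 1.6, 7.4]
opening: 0.0007
```

Stable at about 10 mm. Two more holds, then a final picture before handing in.

>>> arm_command(
  commands=[0.6,0,0,0,0,0.6,0,0,0,0,0.6,0,0,0,0,0.6,0,0,0,0,0.6,0,0,0,0],
)

```text
clock: 18.08
tool_pos: [0.5521, -0.0694, 0.0865]
orientation: [80.4, 87.7, -8.7]
force: [-3.3, 1.4, 7.3]
opening: 0.0004
```

>>> arm_command(
  commands=[0.6,0,0,0,0,0.6,0,0,0,0,0.6,0,0,0,0,0.6,0,0,0,0,0.6,0,0,0,0],
)

```text
clock: 18.7
tool_pos: [0.5521, -0.0693, 0.0865]
orientation: [80.5, 87.6, -8.6]
force: [-2.9, 1.5, 8.1]
opening: 0.0005
```

Run:
```python
from plant import *
from h import *
for i in range(4): s=snapshot("side")
o=get_obs();print(o["tool_pos"],o["force"],o["clock"])
crop(s,235,165,60,60,10,"pics/c6.png")
```

```text
[ 0.55208474 -0.06937564  0.08653184] [-2.62930121  1.60709034  7.48518101] 18.9
```

View pics/c6.png

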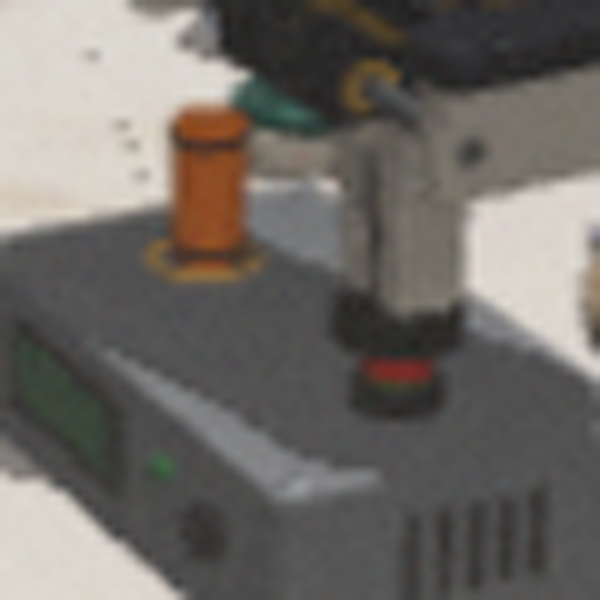

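The probe is still seated, but the visible green looks thin at (400,385). I'll quantify it with pixel columns before handing in.

Run:
```python
from plant import *
from h import *
import pickle
s=snapshot("side");d=pickle.load(open("s0.pkl","rb"))["side"]
print(get_obs()["force"])
for n,f in(("s0",d["frame"]),("now",s["frame"])):
    print(n)
    for v in range(192,210): print(v,f[v,272:278].astype(int).mean(0).round().astype(int))
k=(.5515,-.0695)
for z in(.097,.086,.079,.076,.073,.070,.063): print(z,proj(s,(k[0]-.0042,k[1]-.0091,z)).round(2))
```

```text
[-4.63273767  1.98708473  7.55044786]
s0
192 [49 50 52]
193 [48 49 51]
194 [46 46 50]
195 [45 48 49]
196 [45 48 50]
197 [46 50 86]
198 [ 44  47 106]
199 [50 60 86]
200 [53 79 59]
201 [80 97 80]
202 [108 113 116]
203 [ 99 100 106]
204 [60 61 64]
205 [46 49 51]
206 [50 51 54]
207 [90 89 90]
208 [122 120 120]
209 [128 125 126]
now
192 [ 93 100 104]
193 [ 93 102 106]
194 [ 93 100 105]
195 [ 90  96 100]
196 [63 68 71]
197 [46 47 49]
198 [43 44 47]
199 [43 44 48]
200 [43 45 50]
201 [ 41  46 104]
202 [ 42  46 111]
203 [48 62 70]
204 [46 51 50]
205 [44 46 48]
206 [48 51 52]
207 [77 76 78]
208 [82 83 82]
209 [83 83 84]
0.097 [275.14 191.74]
0.086 [275.05 195.42]
0.079 [274.99 197.74]
0.076 [274.96 198.74]
0.073 [274.94 199.73]
0.07 [274.91 200.72]
0.063 [274.86 203.02]
```

The band-edge shift is about 3.7 px, so the press is about 11.2 mm. That agrees with TCP z (10.5 mm plus about 0.4 mm from tilt). I'll ease it slightly towards the middle and confirm it holds.

>>> arm_command(
  commands=[0,0,0,0,0,0,0,0,0,0,0.6,0,0,0,0,0.6,0,0,0,0],
)

```text
clock: 19.45
tool_pos: [0.5521, -0.0693, 0.0877]
orientation: [80.6, 87.5, -8.5]
force: [-2.6, 2.7, 6.7]
opening: 0.0006
```

Run:
```python
from plant import *
for i in range(6):
    s=snapshot("side")
    if i in(0,5): o=get_obs();print(o["clock"],o["tool_pos"],o["force"])
print([s["frame"][v,272:278].astype(int).mean(0).round().astype(int).tolist() for v in range(199,206)])
print(close_job())
```

```text
19.5 [ 0.55210921 -0.06934859  0.08771499] [-3.16049664  1.48673146  8.50494049]
19.75 [ 0.55209729 -0.06936054  0.08768978] [-2.72975281  1.83591882  6.74084331]
[[42, 44, 45], [43, 45, 70], [42, 44, 106], [42, 50, 95], [48, 68, 58], [44, 51, 48], [43, 45, 48]]
the job is handed in; nothing more can be done
None
```

The job is handed in. The orange probe is in the tester's well and let go, and the fingertips are still holding the key about half-way down. `close_job` gave no verdict.

- **Probe:** in the last picture it stands upright in the brass ring with its head down on the housing. I judged this by eye and did not measure its tilt or offset.
- **Key:** I kept it between about 9.5 and 11.5 mm for roughly 5 s after first settling it, never near the bottom stop. At hand-in:

| Check | Press depth |
|---|---|
| TCP height | about 9.3 mm, or nearer 9.8 mm allowing for tool tilt |
| Shift of the stem's colour bands | about 10 mm |
| Force, 6.7–8.5 N | 7.5–11 mm |

- **Bystanders:** I kept clear of the jar, cup, timer and clay animals and felt no collision. I did not take a final whole-scene picture to confirm they stayed put.
- **Disagreements:**
  - The side camera read about 0.8 px (2 mm) off from the top camera, and I worked around this with relative checks.
  - The tool tilted gradually to about 2.5°.
  - The key first crept up from about 10 to about 7.7 mm, so I gave it small downward corrections.

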